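Put the coffee tools away in their docks

TASK

Put the four coffee tools away on the worktop: the tamper standing upright in the orange-brown wooden dock, the black-and-steel leveller right way up in the red dock, the steel dosing cup right way up in the blue dock, and the grinder brush lying lengthwise flat in the long white tray. Each must sit flat inside the rim of its own dock, and the cocoa shaker and the empty shot glass must stay where they stand.

Things in the scene. Friction and masses are not known exactly. Their poses are not given: they have to be found in the camera images.
- tamper_center (a point): Tamper: steel disc foot (58 mm diameter, 22 mm high) with a turned brown wooden handle above it, about 38 mm at its thickest; 97 mm tall, 0.3 to 0.6 kg, standing. The point is on its axis half-way up (48.5 mm above its underside); z is up along its axis. Grip the handle, best 55 to 75 mm above the underside.
- leveller_center (a point): Coffee leveller: flat puck with a knurled black collar (63 mm diameter, from 16 mm up to the top) over a steel foot (58 mm diameter); 36 mm tall, 0.2 to 0.4 kg, standing foot down. The point is on its axis half-way up (18 mm above its underside); z is up along its axis. Grip the collar across.
- dosing_cup_center (a point): Dosing cup: plain open steel cup, 58 mm diameter, 50 mm tall, 0.08 to 0.15 kg, standing mouth up. The point is on its axis half-way up (25 mm above its underside); z is up along its axis. It can be gripped across the outside.
- brush_center (a point): Grinder brush: wooden stick with dark bristles at one end, 141 mm long, 20 mm wide, 16 mm thick, lying flat. The point is at its middle, 8 mm above its underside; its y axis runs along its length, z is up.
- dock_wood: Orange-brown wooden round dock fixed to the worktop (its place changes from start to start): a shallow dish, outer diameter 88 mm, 7 mm high, round recess 78 mm wide and 4 mm deep with a grey disc in the middle. Origin at the centre of its underside; the recess floor is 3 mm above it.
- dock_red: Red round dock fixed to the worktop (its place changes from start to start): a shallow dish, outer diameter 88 mm, 7 mm high, round recess 78 mm wide and 4 mm deep with a grey disc in the middle. Origin at the centre of its underside; the recess floor is 3 mm above it.
- dock_blue: Blue round dock fixed to the worktop (its place changes from start to start): a shallow dish, outer diameter 88 mm, 7 mm high, round recess 78 mm wide and 4 mm deep with a grey disc in the middle. Origin at the centre of its underside; the recess floor is 3 mm above it.
- brush_tray: Long white tray fixed to the worktop (its place changes), 174 x 58 mm outside, 7 mm high; recess 164 x 48 mm, 4 mm deep. Origin at the centre of its underside, x along its length; the recess floor is 3 mm above the origin.
- shaker_center (a point): Bystander: steel cocoa shaker with a domed lid, 68 mm diameter, 108 mm tall, standing loose. The point is on its axis half-way up. Not to be disturbed.
- shot_glass_center (a point): Bystander: small empty clear shot glass, 49 mm diameter, 62 mm tall, standing loose. The point is on its axis half-way up. Not to be disturbed.
Mind the look-alikes: they are no part of the job. What is shaped like the dock_wood but pink is not meant.

How it is judged:
By the outcome, as a careful person would: the job done as asked, in the order asked, and still so for the second after the job is handed in, with the robot touching nothing.
It also fails if it takes over 93 s, if anything falls off the work surface, if the arm or the gripper's body presses on something with over 40 N, if the wrist force passes 120 N, or if a joint passes its speed limit or range.

ROBOT

A 7-joint arm with a two-finger parallel gripper is mounted at the origin on the work surface; the furniture and walls round the work are solid. World frame = base frame: x ahead of the robot, y to its left, z up, the work surface at z = 0. Lengths are in m, angles in rad, forces in N, time in s.
With the tool pointing down it reaches from about 0.35 to 0.9 m from the base axis. Payload 8.1 kg.
Tool frame: the origin (TCP) lies at the centre of the arm's flange, where the gripper is bolted on; the fingertips stand 178 mm ahead of it and the grasp point (between the pads) lies 159 mm ahead of it; z points along the fingers, y is the line along which they close (so a half turn about z gives the same grasp; the last joint's range is limited). The gripper opens to 92 mm and grips with 3 to 60 N. Pads are 19 mm wide; open, the fingers measure 130 mm over their backs; the gripper's body (75 mm by 190 mm) begins 47 mm behind the grasp point.
Start: joints at [1.077, 0.434, 0.025, 1.573, -0.012, 1.134, -0.075], TCP at [0.238, -0.578, 0.405] pointing down, gripper open.
Joint ranges: [-2.62, 2.62], [-0.44, 2.09], [-1.27, 1.32], [0.08, 2.57], [-1.32, 4.46], [0.12, 2], [-2.74, 2.74]. Speed limits (rad/s): [2.22, 2.22, 3.01, 3.01, 3.14, 3.14, 3.14].

INTERFACE

Orientations are given as a rotation vector (axis times angle).
In Python, from cell import arm gives the robot as it stands. The module is installed in compiled form; this text tells all that it offers.
- The arm moves only by the shell command python3 -m inch 'ROWS' [FORCE]. ROWS is text: rows parted by semicolons, each of 5 numbers parted by spaces: the shift along the tool's x, y, z in m, then the turn about the tool's z in rad, then the finger opening in m, from 0 to 0.0918. In form: x y z roll fingers; .... A call has 1 to 5 rows; each row is the pose to reach, as a shift and turn from the pose commanded when the call began, along the tool's axes at that moment; what a row does not reach only later rows make up. A row lasts 1/10 s, in which the tool goes at most 50 mm and 8.59 degrees, less where a joint would pass 70% of its speed; a pose out of reach is approached as far as the arm can. A call with a gripper value outside its range is refused whole. The fingers move at their own pace and stop on an object; FORCE is the grip in N (left out, the last holds). Time passes only in rows, so rows that repeat a pose let the fingers close. It gives the time, the measured TCP pose, the force, the opening and the grip force at its end, in the units of the state.
- arm.observe(): the state, without advancing time (a new reading comes with each control period).
- arm.get_image(name): name is "scene" or "top"; returns the picture (400x640x3 uint8, red, green, blue); there is no depth.
- arm.get_calibration(name): a dict with "intrinsics" (3x3 intrinsics, pixels), "distortion" ([k1, k2, p1, p2, k3] as OpenCV has them; the pictures are not rectified), "pose" (4x4, takes a point from camera to world coordinates). Camera axes: x right, y up, looking along -z (the intrinsics and any distortion apply to the point x, -y, -z); pixel columns grow to the right and rows downward; lengths in m; the calibration is good to about 2 mm. A picture is of the moment at which its call begins. get_calibration takes no time and is no camera call.
- arm.sign_off(): hands the job in; it is judged then, once.
Trained networks look in the newest picture that a camera, given by its name, has taken for a name from the list of things; names that differ only in an ending like _2 or _b are one class to them, and where a whole thing is asked for, a point or a joint stands for the part that bears it (a point fixed in the world has none). Each returns a list of dicts, best first, with "conf" (0 to 1); they miss things now and then, are a little off and sometimes report something else, mostly with a low value. They report only what shows in the picture. A call takes as long as a camera call. They do not tell look-alikes from the thing itself.
- arm.look_for(camera, query): "point" ([row, column] in pixels, amid what is visible of it).
- arm.silhouettes(camera, query): "region" (400x640 bool, what is visible of it) and "point" ([row, column] in pixels, amid what is visible of it).
- arm.place_of(camera, query): "point" ([row, column] in pixels: a listed point, or the origin of a listed thing).
The state is a dict: "clock": time; "joints": joint angles; "dq": joint speeds; "joint_efforts": joint torques, N m; "position": TCP position; "ee_rot": TCP orientation; "force": force on the tool from outside, world axes, zero at the start; "ft_torque": the same for the moment, N m; "width": opening from 0.0 (shut) to 1.0 (fully open); "gripper_force": force on a finger pad.
Only numpy, scipy, OpenCV 4.12 (cv2) and the standard library are available. Lean on these libraries where they do the work, as an engineer would, in place of code of your own. Each camera call takes 0.05 s, during which the arm holds its last target. There are 200 camera calls.

## Working session

There is one attempt and no reset: what is moved stays moved. The work goes in short steps, Python scripts to look and compute and a shell command to move; the robot and the scene stay as the last step left them, time stands still between calls to the robot, and variables do not carry over. Pictures are saved under pics/ and viewed, at most 14 in all, crops included, and the job is handed in when it is done.

```bash
mkdir -p pics; cat > h.py <<'E'
import numpy as np, cv2
from cell import arm
def ray(cam, p):
    c=arm.get_calibration(cam); K=np.array(c["intrinsics"],float); D=np.array(c["distortion"],float); T=np.array(c["pose"])
    u=cv2.undistortPoints(np.array([[[p[1],p[0]]]],float),K,D)[0,0]
    d=T[:3,:3]@np.array([u[0],-u[1],-1.]); return T[:3,3],d
def at(cam,p,z):
    o,d=ray(cam,p); return o+d*(z-o[2])/d[2]
def tri(p1,p2):
    o1,d1=ray("scene",p1);o2,d2=ray("top",p2)
    s=np.linalg.lstsq(np.c_[d1,-d2],o2-o1,rcond=None)[0]
    a=o1+s[0]*d1;b=o2+s[1]*d2
    return (a+b)/2,np.linalg.norm(a-b)
def proj(cam,X):
    c=arm.get_calibration(cam); T=np.linalg.inv(np.array(c["pose"])); X=np.atleast_2d(X)
    P=(T[:3,:3]@X.T).T+T[:3,3]; P=P*[1,-1,-1]
    q=cv2.projectPoints(P,np.zeros(3),np.zeros(3),np.array(c["intrinsics"],float),np.array(c["distortion"],float))[0][:,0]
    return q[:,::-1]
E
python3 - <<'E'
from h import *
for n in ("scene","top"):
    im=arm.get_image(n); cv2.imwrite(f"pics/{n}0.png",im[:,:,::-1])
    print(n,np.round(arm.get_calibration(n)["pose"],3).tolist())
Z=dict(tamper_center=.0485,leveller_center=.018,dosing_cup_center=.025,brush_center=.008,dock_wood=0,dock_red=0,dock_blue=0,brush_tray=0,shaker_center=.054,shot_glass_center=.031)
for q,z in Z.items():
    for n in ("top","scene"):
        for r in arm.place_of(n,q)[:3]:
            print(q,n,round(r["conf"],2),np.round(r["point"]),np.round(at(n,r["point"],z)[:2],3))
s=arm.observe();print(s)
E
```

```text
scene [[-0.686, 0.486, -0.541, -0.321], [-0.728, -0.469, 0.501, 0.681], [-0.01, 0.737, 0.675, 1.023], [0.0, 0.0, 0.0, 1.0]]
top [[0.004, 0.997, -0.073, 0.387], [-1.0, 0.003, -0.012, -0.046], [-0.012, 0.073, 0.997, 1.31], [0.0, 0.0, 0.0, 1.0]]
tamper_center top 0.61 [163. 259.] [0.602 0.162]
tamper_center scene 0.68 [228. 309.] [0.397 0.068]
tamper_center scene 0.61 [206. 240.] [0.607 0.154]
leveller_center scene 0.66 [204. 332.] [ 0.446 -0.07 ]
leveller_center scene 0.23 [205. 275.] [0.566 0.056]
dosing_cup_center top 0.85 [171. 336.] [ 0.579 -0.076]
dosing_cup_center top 0.29 [207. 369.] [ 0.47  -0.175]
dosing_cup_center scene 0.85 [181. 304.] [ 0.582 -0.077]
brush_center top 0.57 [205. 368.] [ 0.475 -0.174]
brush_center top 0.54 [205. 228.] [0.474 0.265]
brush_center scene 0.71 [183. 353.] [ 0.479 -0.195]
dock_wood top 0.82 [218. 296.] [0.435 0.049]
dock_wood scene 0.97 [228. 312.] [0.429 0.03 ]
dock_wood scene 0.38 [248. 274.] [0.446 0.16 ]
dock_red scene 0.63 [245. 272.] [0.458 0.158]
dock_blue top 0.74 [172. 299.] [0.582 0.041]
brush_tray top 0.56 [208. 232.] [0.467 0.254]
brush
[... 282 characters left out ...]
: array([ 1.07741916,  0.43452378,  0.02498281,  1.57320407, -0.01160317,
        1.13400706, -0.07512152]), 'dq': array([ 1.09930651e-03,  1.05648685e-03, -3.54292860e-04, -7.08078267e-04,
       -3.18353929e-04, -1.54864887e-03, -9.86374081e-05]), 'joint_efforts': array([ 8.16028260e-04, -6.67691588e+01,  9.84832384e-01, -3.14822710e+01,
       -6.05852413e-02,  3.24654230e-02,  3.86060958e-05]), 'position': array([ 0.23805468, -0.57789497,  0.40472528]), 'ee_rot': array([ 3.08184024e+00,  6.09790407e-01, -2.72598867e-06]), 'force': array([-0.7961986 ,  0.05747325,  0.12284684]), 'ft_torque': array([-0.04346785, -0.00188907, -0.00616834]), 'gripper_force': 0.0, 'width': 0.9951341393834607}
```

View pics/top0.png

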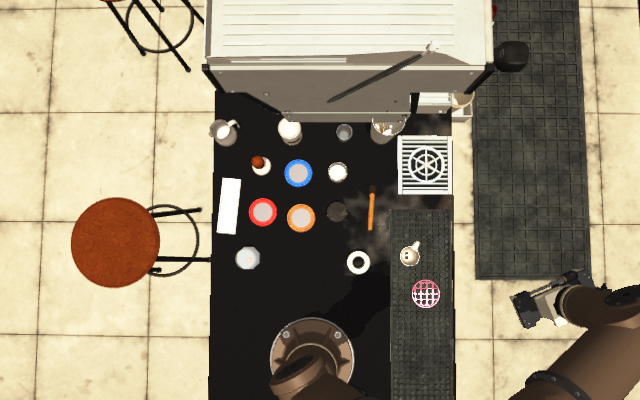

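View pics/scene0.png

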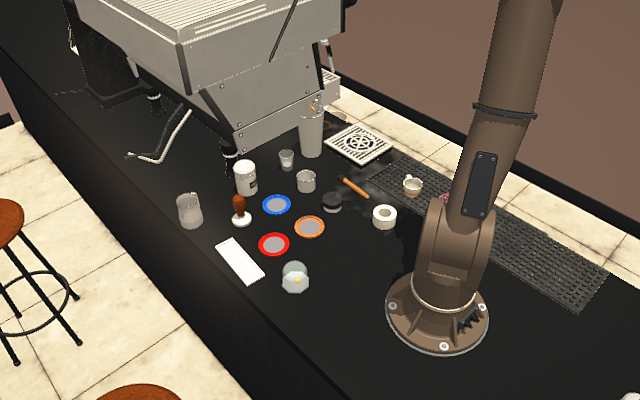

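The top view shows the tamper near (163,259), leveller (211,337), cup (172,338), and brush (212,371). The docks are blue (172,298), red (211,263), and wood (217,301), with the tray at (206,228). The shaker (131,290) and glass (131,344) stand behind. I'll rectify for precision.

```bash
cat >> h.py <<'E'
X0,X1,Y0,Y1=.33,.75,-.28,.32
def rect(cam,im,z,s=1250):
    xs=np.arange(X1,X0,-1/s); ys=np.arange(Y1,Y0,-1/s)
    g=np.array([[x,y,z] for x in xs for y in ys]); q=proj(cam,g).reshape(len(xs),len(ys),2).astype(np.float32)
    return cv2.remap(im,q[...,1],q[...,0],cv2.INTER_LINEAR)
E
python3 - <<'E'
from h import *
for n in ("top","scene"):
    im=arm.get_image(n)[:,:,::-1].copy(); 
    r=rect(n,im,.007); cv2.imwrite(f"pics/r{n}.png",r)
    hsv=cv2.cvtColor(im,cv2.COLOR_BGR2HSV)
    roi=np.zeros(im.shape[:2],np.uint8)
    c=proj(n,[[X0,Y0,0],[X0,Y1,0],[X1,Y1,0],[X1,Y0,0]])[:,::-1].astype(np.int32); cv2.fillPoly(roi,[c],1)
    for nm,lo,hi in (("blue",100,125),("red",170,4),("orange",6,20)):
        H=hsv[...,0].astype(int); m=((H>=lo)&(H<=hi)) if lo<hi else ((H>=lo)|(H<=hi))
        m=(m&(hsv[...,1]>120)&(hsv[...,2]>90)&(roi>0)).astype(np.uint8)
        for k in cv2.findContours(m,cv2.RETR_EXTERNAL,cv2.CHAIN_APPROX_NONE)[0]:
            if len(k)<25: continue
            pts=np.array([at(n,p[0][::-1],.007)[:2] for p in k],np.float32)
            (ex,ey),ax,an=cv2.fitEllipse(pts); print(n,nm,np.round([ex,ey],4),np.round(ax,3),round(an))
    m=((hsv[...,1]<40)&(hsv[...,2]>190)&(roi>0)).astype(np.uint8)
    for k in cv2.findContours(m,cv2.RETR_EXTERNAL,cv2.CHAIN_APPROX_NONE)[0]:
        if len(k)>80:
            pts=np.array([at(n,p[0][::-1],.007)[:2] for p in k],np.float32); print(n,"white",cv2.minAreaRect(pts))
E
```

```text
top blue [0.5775 0.0454] [0.087 0.088] 63
top red [0.454  0.1557] [0.088 0.088] 87
top orange [0.4362 0.0357] [0.087 0.088] 59
top orange [ 0.4606 -0.1834] [0.016 0.148] 86
top orange [0.6131 0.175 ] [0.034 0.038] 96
top white ((0.4739570915699005, 0.2625099718570709), (0.058885809034109116, 0.17296342551708221), 84.90731048583984)
top white ((0.604910671710968, -0.2742786109447479), (0.009397865273058414, 0.18126177787780762), 89.45714569091797)
scene blue [0.5771 0.0451] [0.088 0.092] 53
scene red [0.4533 0.1559] [0.088 0.092] 53
scene orange [0.4354 0.0357] [0.087 0.092] 55
scene orange [0.6698 0.1227] [0.035 0.069] 52
scene orange [ 0.461 -0.187] [0.019 0.149] 86
scene white ((0.473064661026001, 0.26267609000205994), (0.05810326710343361, 0.17617323994636536), 84.88023376464844)
```

View pics/rtop.png

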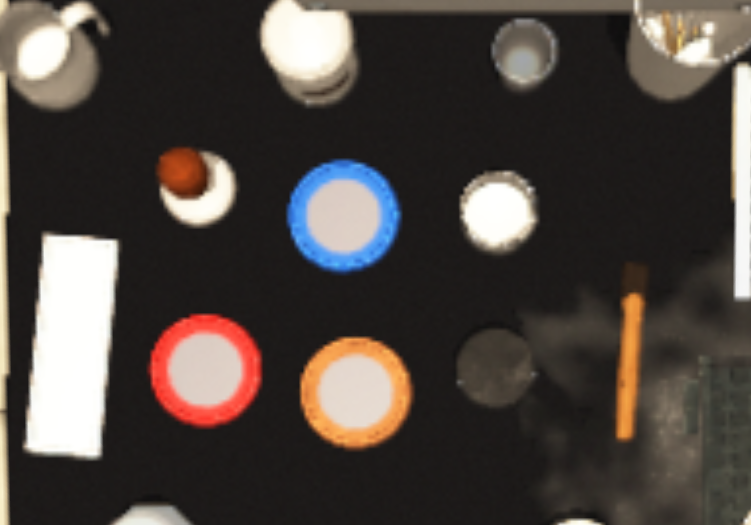

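View pics/rscene.png

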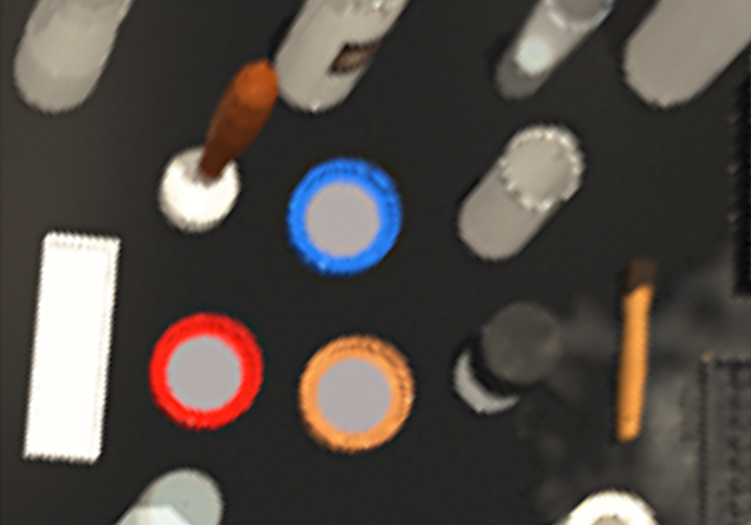

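The rectified views agree on the docks to about 1 mm. In the top one, the leveller is at (367,497), the cup at (212,498), the brush spans (263,634) to (438,624), and the tamper foot is at (188,200) with its handle leaning outwards by parallax. My tamper estimates disagree, so I'll fit its silhouette.

```bash
cat >> h.py <<'E'
from scipy.optimize import minimize
PROF=dict(tamper_center=[[(29,0),(29,22)],[(13,22),(13,60)],[(19,60),(19,85),(10,97)]],leveller_center=[[(29,0),(29,16)],[(31.5,16),(31.5,36)]],dosing_cup_center=[[(29,0),(29,50)]])
def mask(cam,prof,xy):
    m=np.zeros((400,640),np.uint8); a=np.linspace(0,2*np.pi,40)
    for part in prof:
        P=np.concatenate([np.c_[xy[0]+r/1e3*np.cos(a),xy[1]+r/1e3*np.sin(a),0*a+z/1e3] for r,z in part])
        h=cv2.convexHull(proj(cam,P)[:,::-1].astype(np.float32))
        cv2.fillConvexPoly(m,np.round(h*16).astype(np.int32),1,cv2.LINE_8,4)
    return m>0
def fit(cams,q,guess):
    out={}
    for cam in cams:
        for r in arm.silhouettes(cam,q):
            M=np.array(r["region"]); 
            if np.linalg.norm(at(cam,r["point"],.03)[:2]-guess)<.08:
                out[cam]=M;break
    c=lambda xy,cs: sum(1-(mask(k,PROF[q],xy)&out[k]).sum()/(mask(k,PROF[q],xy)|out[k]).sum() for k in cs)
    for cs in [[k] for k in out]+[list(out)]:
        r=minimize(c,guess,args=(cs,),method="Nelder-Mead",options=dict(initial_simplex=np.array(guess)+np.array([[0,0],[.012,0],[0,.012]]),maxiter=60))
        print(q,cs,np.round(r.x,4),round(r.fun,3))
E
python3 - <<'E'
from h import *
for n in ("top","scene"): arm.get_image(n)
fit(("top","scene"),"tamper_center",[.6,.16]); fit(("top","scene"),"dosing_cup_center",[.576,-.078]); fit(("top","scene"),"leveller_center",[.4545,-.0765])
from scipy.spatial.transform import Rotation as R
print(R.from_rotvec(arm.observe()["ee_rot"]).as_matrix().round(3))
E
```

```text
tamper_center ['top'] [0.5984 0.1623] 0.078
tamper_center ['scene'] [0.5973 0.1607] 0.169
tamper_center ['top', 'scene'] [0.5985 0.1622] 0.256
dosing_cup_center ['top'] [ 0.5789 -0.0771] 0.056
dosing_cup_center ['scene'] [ 0.5758 -0.0789] 0.053
dosing_cup_center ['top', 'scene'] [ 0.5773 -0.0791] 0.154
leveller_center ['top'] [ 0.4585 -0.074 ] 0.105
leveller_center ['scene'] [ 0.452  -0.0792] 0.178
leveller_center ['top', 'scene'] [ 0.4548 -0.0768] 0.308
[[ 0.925  0.381 -0.   ]
 [ 0.381 -0.925 -0.   ]
 [-0.     0.    -1.   ]]
```

```bash
python3 -m inch '0.036 -0.032 0 0.08 0.0918;0.072 -0.064 0 0.16 0.0918;0.108 -0.096 0 0.24 0.0918;0.144 -0.128 0 0.32 0.0918;0.18 -0.16 0 0.391 0.0918'; cat >> h.py <<'E'
from scipy.spatial.transform import Rotation as R
def togo(x,y,zg,phi):
    s=arm.observe(); M=R.from_rotvec(s["ee_rot"]).as_matrix(); p=s["position"]
    yaw=np.arctan2(M[1,0],M[0,0]); d=M.T@(np.array([x,y,zg+.159])-p)
    print("t",round(s["clock"],1),"pos",p.round(4),"yaw",yaw.round(3),"togo",d.round(4),"roll",round((yaw-phi+np.pi/2)%np.pi-np.pi/2,3),"w",round(s["width"]*.0918,4),"F",s["force"].round(1),"g",round(s["gripper_force"],1),"q",s["joints"].round(2))
E
python3 -c "
from h import *
togo(.598,.161,.2,0)"
```

```text
clock: 2.1
position: [0.3441, -0.3596, 0.4049]
ee_rot: [3.141, -0.006, 0.001]
force: [1.4, -0.6, 0.6]
width: 1.0
gripper_force: 0.0
t 2.1 pos [ 0.3441 -0.3596  0.4049] yaw -0.004 togo [ 0.252  -0.5215  0.0458] roll -0.004 w 0.0918 F [ 1.4 -0.6  0.6] g 0.0 q [ 0.7   0.23  0.    1.88 -0.    1.04 -0.87]
```

```bash
python3 -m inch '0.021 -0.043 0 0 0.0918;0.042 -0.086 0 0 0.0918;0.063 -0.13 0 0 0.0918;0.084 -0.174 0 0 0.0918;0.105 -0.217 0 0 0.0918' >/dev/null;  python3 -m inch '0.021 -0.043 0 0 0.0918;0.042 -0.086 0 0 0.0918;0.063 -0.13 0 0 0.0918;0.084 -0.174 0 0 0.0918;0.105 -0.217 0 0 0.0918' >/dev/null; python3 -m inch '0.02 -0.04 0 0 0.0918;0.04 -0.082 0 0 0.0918;0.04 -0.082 0 0 0.0918' >/dev/null
python3 -c "
from h import *
togo(.598,.161,.065,0)"
```

```text
t 3.4 pos [0.5943 0.1616 0.4043] yaw 0.008 togo [0.0036 0.0015 0.1803] roll 0.008 w 0.0917 F [0.2 1.4 0.1] g 0.0 q [-0.16  0.44 -0.28  1.58  0.13  1.14 -2.03]
```

```bash
python3 -m inch '0.003 0.001 0.045 0.008 0.0918;0.003 0.001 0.09 0.008 0.0918;0.003 0.001 0.13 0.008 0.0918;0.003 0.001 0.16 0.008 0.0918;0.003 0.001 0.18 0.008 0.0918' ; python3 -m inch '0 0 0 0 0.0918;0 0 0 0 0.03;0 0 0 0 0.02;0 0 0 0 0.01;0 0 0 0 0.01' 30;python3 -m inch '0 0 0 0 0.01;0 0 0 0 0.01;0 0 0 0 0.01;0 0 0 0 0.01' 30
python3 -c "
from h import *
togo(.598,.161,.065,0)"
```

```text
clock: 3.9
position: [0.5959, 0.1529, 0.2221]
ee_rot: [3.14, -0.013, -0.004]
force: [-0.4, 0.3, -0.4]
width: 1.002
gripper_force: 0.0
clock: 4.4
position: [0.5971, 0.1536, 0.2259]
ee_rot: [-3.141, 0.013, -0.003]
force: [0.2, -0.7, 0.1]
width: 0.701
gripper_force: 0.0
clock: 4.8
position: [0.5968, 0.1539, 0.2249]
ee_rot: [-3.141, 0.012, -0.001]
force: [-0.5, 1.6, 3.3]
width: 0.404
gripper_force: 30.0
t 4.8 pos [0.5968 0.1539 0.2249] yaw -0.008 togo [ 0.0012 -0.0071  0.0009] roll -0.008 w 0.0371 F [-0.5  1.6  3.3] g 30.0 q [-0.18  0.63 -0.24  1.76  0.2   0.78 -2.09]
```

```bash
python3 -m inch '0 0 -0.02 0 0.01;0 0 -0.05 0 0.01;0 0 -0.07 0 0.01;-0.03 0.022 -0.07 0 0.01;-0.06 0.044 -0.07 0 0.01' 30 >/dev/null; python3 -m inch '-0.03 0.022 0 0 0.01;-0.06 0.044 0 0 0.01;-0.09 0.066 0 0 0.01;-0.1 0.074 0 0 0.01;-0.1 0.074 0 0 0.01' ; python3 -m inch '0 0 0 0 0.01;0 0 0 0 0.01;0 0 0 0 0.01'
python3 - <<'E'
from h import *
togo(.436,.0357,.068,0)
im={n:arm.get_image(n)[:,:,::-1] for n in("top","scene")}
c=np.hstack([cv2.resize(im["top"][150:270,220:340],(400,400)),cv2.resize(im["scene"][140:260,250:370],(400,400))]);cv2.imwrite("pics/t1.png",c)
E
```

```text
clock: 5.8
position: [0.4339, 0.0351, 0.2943]
ee_rot: [3.14, -0.017, -0.004]
force: [0.8, -0.7, -4.4]
width: 0.405
gripper_force: 30.0
clock: 6.1
position: [0.4365, 0.0375, 0.2946]
ee_rot: [-3.141, 0.012, -0.001]
force: [0.4, 0.1, -4.1]
width: 0.402
gripper_force: 30.0
t 6.1 pos [0.4365 0.0375 0.2946] yaw -0.007 togo [-0.0005  0.0019  0.0676] roll -0.007 w 0.0369 F [ 0.4  0.1 -4.1] g 30.0 q [ 0.03  0.3  -0.29  2.12  0.12  0.74 -1.92]
```

View pics/t1.png

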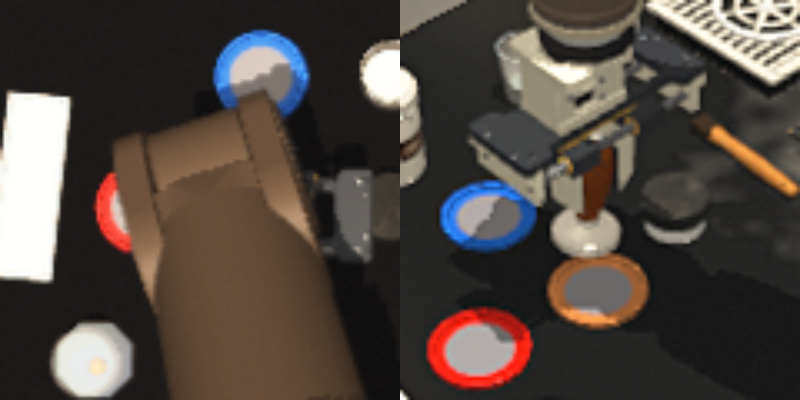

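The tamper hangs upright over the orange dock, with its foot at about (232,585) in the crop. I'll check the in-hand offset and then lower it.

```bash
python3 -c "
from h import *
print(at('scene',[209.6,305.5],.0816))"; python3 -m inch '0 0.002 0.03 0 0.01;0 0.002 0.045 0 0.01;0 0.002 0.055 0 0.01;0 0.002 0.06 0 0.01;0 0.002 0.06 0 0.01'
```

```text
[0.43476198 0.0466904  0.0816    ]
clock: 6.7
position: [0.4358, 0.035, 0.2344]
ee_rot: [3.142, -0.012, -0.001]
force: [-0.2, -0.6, -3.9]
width: 0.4
gripper_force: 30.0
```

```bash
python3 - <<'E'
from h import *
im=arm.get_image("scene")
r=arm.silhouettes("scene","tamper_center")[:1]
print([ (x["conf"],x["point"]) for x in r])
m=mask("scene",[[(29,8),(29,30)]],(.436,.035)).astype(np.uint8)
v=im[:,:,::-1].copy(); v=cv2.resize(v[180:260,260:360],(800,640),interpolation=cv2.INTER_CUBIC)
m=cv2.resize(m[180:260,260:360],(800,640))
cv2.drawContours(v,cv2.findContours(m,0,1)[0],-1,(0,255,0),1); cv2.imwrite("pics/t2.png",v[:600])
E
```

```text
[(0.79, [221.1, 310.8])]
```

View pics/t2.png

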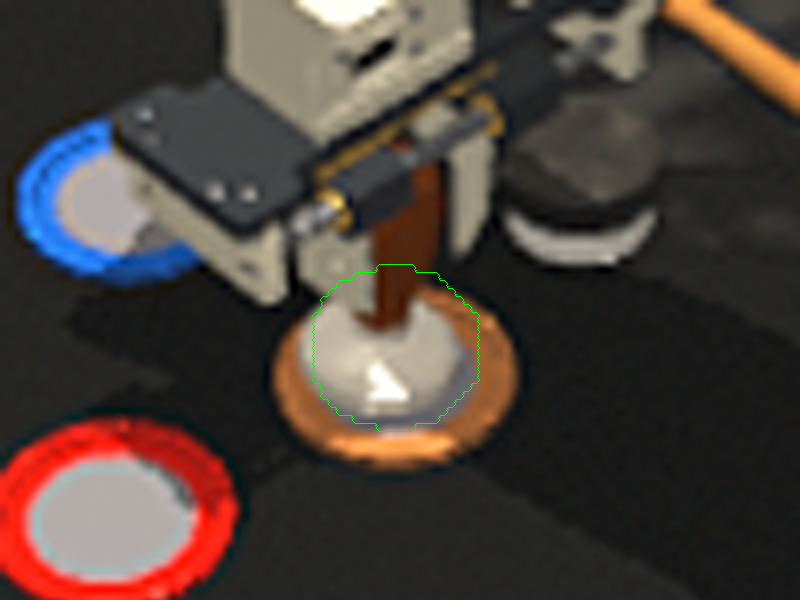

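The foot sits inside the orange dish and reads about 3 mm towards the image's left. I'll shift it slightly, set it down and release.

```bash
python3 -m inch '-0.001 0.002 0.002 0 0.01;-0.002 0.003 0.005 0 0.01;-0.002 0.003 0.008 0 0.01;-0.002 0.003 0.008 0 0.01'; python3 -m inch '0 0 0 0 0.03;0 0 0 0 0.05;0 0 0 0 0.07;0 0 0 0 0.09;0 0 0 0 0.09';python3 -m inch '0 0 0 0 0.09;0 0 0 0 0.09;0 0 0 0 0.09;0 0 -0.03 0 0.09;0 0 -0.07 0 0.09'
python3 -m inch '0 0 -0.03 0 0.09;0 0.04 -0.05 0 0.09;0.01 0.08 -0.05 0 0.09;0.018 0.114 -0.05 0 0.09;0.018 0.114 -0.05 0 0.09'
python3 -c "
from h import *
togo(.4545,-.0765,.028,np.pi/2)"
```

```text
clock: 7.2
position: [0.4343, 0.0324, 0.2272]
ee_rot: [-3.141, 0.013, -0.003]
force: [0.2, 2.0, 3.6]
width: 0.401
gripper_force: 30.0
clock: 7.7
position: [0.4336, 0.0316, 0.2266]
ee_rot: [3.141, -0.014, -0.001]
force: [0.3, 0.1, 0.0]
width: 0.701
gripper_force: 0.0
clock: 8.2
position: [0.4329, 0.0317, 0.2962]
ee_rot: [3.141, -0.013, -0.007]
force: [1.6, -1.2, -1.1]
width: 0.981
gripper_force: 0.0
clock: 8.7
position: [0.4511, -0.087, 0.3469]
ee_rot: [3.14, -0.024, 0.001]
force: [-0.2, 0.3, 0.6]
width: 0.977
gripper_force: 0.0
t 8.7 pos [ 0.4511 -0.087   0.3469] yaw -0.015 togo [ 0.0031 -0.0108  0.1599] roll 1.556 w 0.0897 F [-0.2  0.3  0.6] g 0.0 q [ 0.27  0.25 -0.23  2.02  0.08  0.88 -1.59]
```

```bash
python3 -m inch '0 -0.008 0 -0.145 0.0918;0.003 -0.008 0 -0.29 0.0918;0.003 -0.008 0 -0.435 0.0918;0.003 -0.008 0 -0.58 0.0918;0.003 -0.008 0 -0.725 0.0918'>/dev/null;python3 -m inch '0 0 0 -0.145 0.0918;0 0 0 -0.29 0.0918;0 0 0 -0.435 0.0918;0 0 0 -0.58 0.0918;0 0 0 -0.725 0.0918'>/dev/null;python3 -m inch '0 0 0 -0.12 0.0918;0 0 0 -0.128 0.0918;0 0 0 -0.128 0.0918;0 0 0 -0.128 0.0918'
python3 - <<'E'
from h import *
togo(.4545,-.0765,.028,np.pi/2)
im=arm.get_image("scene")[:,:,::-1]; cv2.imwrite("pics/t3.png",cv2.resize(im[130:290,200:400],(700,560)))
arm.get_image("top");fit(("scene","top"),"tamper_center",[.436,.035])
E
```

```text
clock: 10.1
position: [0.4537, -0.0741, 0.3467]
ee_rot: [-2.226, -2.217, 0.0]
force: [-0.0, 0.6, 0.2]
width: 0.999
gripper_force: 0.0
t 10.1 pos [ 0.4537 -0.0741  0.3467] yaw 1.567 togo [-0.0023  0.0008  0.1597] roll -0.004 w 0.0917 F [-0.   0.6  0.2] g 0.0 q [ 0.49  0.29 -0.53  2.    0.18  0.9  -0.15]
tamper_center ['scene'] [0.4369 0.0361] 0.099
tamper_center ['top'] [0.4372 0.0396] 0.207
tamper_center ['scene', 'top'] [0.4372 0.0366] 0.312
```

View pics/t3.png

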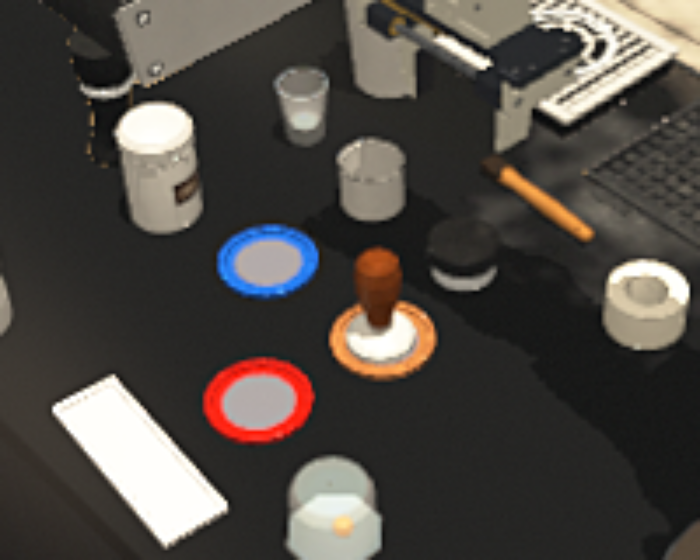

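The tamper stands in the orange dock at about (330,382) in the crop, and everything else is undisturbed. Next is the leveller.

```bash
python3 -m inch '-0.002 0.001 0.045 0 0.0918;-0.002 0.001 0.09 0 0.0918;-0.002 0.001 0.13 0 0.0918;-0.002 0.001 0.15 0 0.0918;-0.002 0.001 0.159 0 0.0918' ; python3 -m inch '0 0 0 0 0.0918;0 0 0 0 0.0918;0 0 0 0 0.06;0 0 0 0 0.05;0 0 0 0 0.05' 30;python3 -m inch '0 0 0 0 0.05;0 0 0 0 0.05;0 0 0 0 0.05' 30
python3 -m inch '0 0 -0.02 0 0.05;0 0 -0.06 0 0.05;0 0 -0.1 0 0.05;0 0 -0.13 0 0.05;0 0 -0.13 0 0.05'
python3 -c "
from h import *
togo(.4535,.1558,.031,np.pi/2)"
```

```text
clock: 10.8
position: [0.4541, -0.0762, 0.1858]
ee_rot: [-2.221, -2.218, 0.003]
force: [0.7, 0.1, 0.3]
width: 1.0
gripper_force: 0.0
clock: 11.3
position: [0.4551, -0.0764, 0.1884]
ee_rot: [2.222, 2.219, 0.001]
force: [-0.4, 0.4, -1.2]
width: 0.787
gripper_force: 0.0
clock: 11.6
position: [0.4546, -0.0764, 0.188]
ee_rot: [2.223, 2.22, -0.001]
force: [-1.4, -0.9, 6.7]
width: 0.681
gripper_force: 30.0
clock: 12.1
position: [0.4559, -0.0761, 0.3211]
ee_rot: [2.219, 2.216, 0.006]
force: [0.9, 0.8, -4.1]
width: 0.682
gripper_force: 30.0
t 12.1 pos [ 0.4559 -0.0761  0.3211] yaw 1.569 togo [ 0.2321 -0.0035  0.1308] roll -0.001 w 0.0626 F [ 0.9  0.8 -4.1] g 30.0 q [ 0.49  0.32 -0.54  2.03  0.22  0.84 -0.18]
```

```bash
python3 -m inch '0.045 0 0 0 0.05;0.09 0 0 0 0.05;0.135 -0.001 0 0 0.05;0.18 -0.001 0 0 0.05;0.215 -0.001 0 0 0.05' >/dev/null; python3 -m inch '0.017 0 0 0 0.05;0.017 0 0 0 0.05;0.017 0 0.04 0 0.05;0.017 0 0.08 0 0.05;0.017 0 0.1 0 0.05'
python3 -m inch '0 0 0.01 0 0.05;0 0 0.015 0 0.05;0 0 0.015 0 0.05;0 0 0.015 0 0.05'
python3 - <<'E'
from h import *
togo(.4535,.1558,.031,np.pi/2)
im=arm.get_image("scene")[:,:,::-1]; cv2.imwrite("pics/t4.png",cv2.resize(im[160:280,200:350],(750,600)))
E
```

```text
clock: 13.1
position: [0.4526, 0.1539, 0.214]
ee_rot: [-2.222, -2.218, 0.008]
force: [-0.7, -1.0, -4.6]
width: 0.68
gripper_force: 30.0
clock: 13.5
position: [0.4545, 0.1557, 0.2035]
ee_rot: [2.223, 2.219, 0.002]
force: [0.1, -0.0, -3.1]
width: 0.68
gripper_force: 30.0
t 13.5 pos [0.4545 0.1557 0.2035] yaw 1.569 togo [ 0.0001 -0.001   0.0135] roll -0.001 w 0.0625 F [ 0.1 -0.  -3.1] g 30.0 q [-0.07  0.54 -0.49  2.09  0.44  0.61 -0.87]
```

View pics/t4.png

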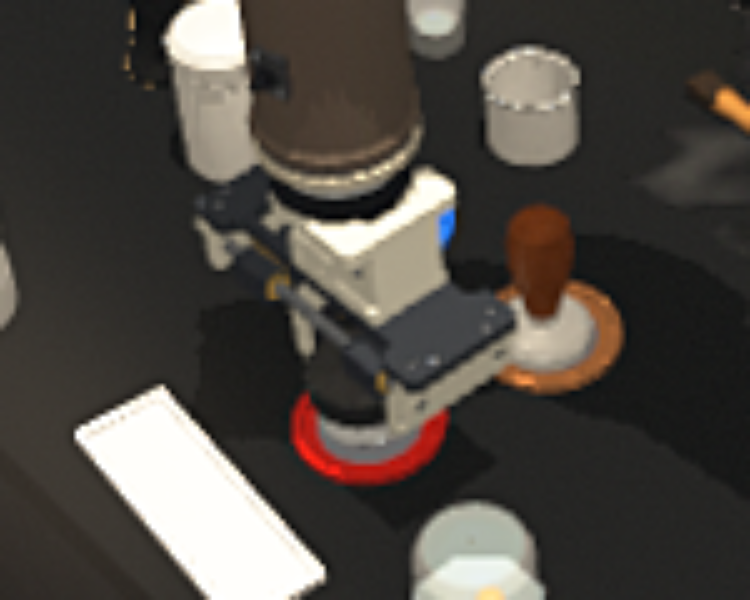

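The leveller is held upright just above the red dock (about (410,365)) and centred. I'll lower it and release.

```bash
python3 -m inch '0 -0.001 0.005 0 0.05;0 -0.001 0.01 0 0.05;0 -0.001 0.013 0 0.05;0 -0.001 0.014 0 0.05;0 -0.001 0.014 0 0.05'; python3 -m inch '0 0 0 0 0.07;0 0 0 0 0.0918;0 0 0 0 0.0918;0 0 0 0 0.0918;0 0 0 0 0.0918';python3 -m inch '0 0 0 0 0.0918;0 0 -0.02 0 0.0918;0 0 -0.06 0 0.0918;0 0 -0.1 0 0.0918;0 0 -0.15 0 0.0918'
python3 -m inch '-0.01 0.01 0 0.145 0.0918;-0.03 0.03 0 0.29 0.0918;-0.06 0.05 0 0.435 0.0918;-0.09 0.07 0 0.58 0.0918;-0.12 0.09 0 0.725 0.0918' >/dev/null
python3 -m inch '0 0 0 0.145 0.0918;0 0 0 0.29 0.0918;0 0 0 0.435 0.0918;0 0 0 0.58 0.0918;0 0 0 0.725 0.0918' >/dev/null
python3 -m inch '0 0 0 0.12 0.0918;0 0 0 0.12 0.0918;0 0 0 0.12 0.0918'
python3 -c "
from h import *
togo(.577,-.0785,.03,0)"
```

```text
clock: 14.05
position: [0.453, 0.1559, 0.1901]
ee_rot: [2.221, 2.22, 0.0]
force: [-6.4, -5.3, 26.1]
width: 0.68
gripper_force: 30.0
clock: 14.55
position: [0.4531, 0.1557, 0.1886]
ee_rot: [-2.223, -2.22, 0.0]
force: [-0.1, -0.5, 0.1]
width: 0.992
gripper_force: 0.0
clock: 15.05
position: [0.4525, 0.1554, 0.3393]
ee_rot: [-2.221, -2.219, 0.003]
force: [1.9, -0.8, -0.5]
width: 0.997
gripper_force: 0.0
clock: 16.35
position: [0.5428, 0.0357, 0.3386]
ee_rot: [3.141, 0.006, -0.0]
force: [0.1, -0.5, 0.1]
width: 1.005
gripper_force: 0.0
t 16.4 pos [0.5428 0.0357 0.3386] yaw 0.004 togo [0.0338 0.1143 0.1496] roll 0.004 w 0.0922 F [ 0.1 -0.5  0.1] g 0.0 q [-0.01  0.38 -0.2   1.84  0.09  0.93 -1.82]
```

```bash
python3 -m inch '0.012 0.038 0 0.004 0.0918;0.024 0.076 0 0.004 0.0918;0.034 0.114 0 0.004 0.0918;0.034 0.114 0 0.004 0.0918;0.034 0.114 0 0.004 0.0918'
python3 - <<'E'
from h import *
togo(.577,-.0785,.03,0)
im=arm.get_image("scene");arm.get_image("top")
cv2.imwrite("pics/t5.png",cv2.resize(im[160:280,200:350,::-1],(750,600)))
fit(("scene","top"),"leveller_center",[.453,.156])
fit(("scene",),"dosing_cup_center",[.577,-.0785])
E
```

```text
clock: 16.85
position: [0.5768, -0.0795, 0.3384]
ee_rot: [-3.141, 0.007, 0.001]
force: [-1.1, 0.4, 0.9]
width: 0.995
gripper_force: 0.0
t 16.9 pos [ 0.5768 -0.0795  0.3384] yaw -0.004 togo [ 0.0002 -0.001   0.1494] roll -0.004 w 0.0913 F [-1.1  0.4  0.9] g 0.0 q [ 0.16  0.44 -0.16  1.75  0.08  0.96 -1.61]
leveller_center ['scene'] [0.454  0.1538] 0.086
leveller_center ['top'] [0.4555 0.1563] 0.09
leveller_center ['scene', 'top'] [0.4557 0.1549] 0.193
dosing_cup_center ['scene'] [ 0.5765 -0.08  ] 0.085
dosing_cup_center ['scene'] [ 0.5765 -0.08  ] 0.085
```

View pics/t5.png

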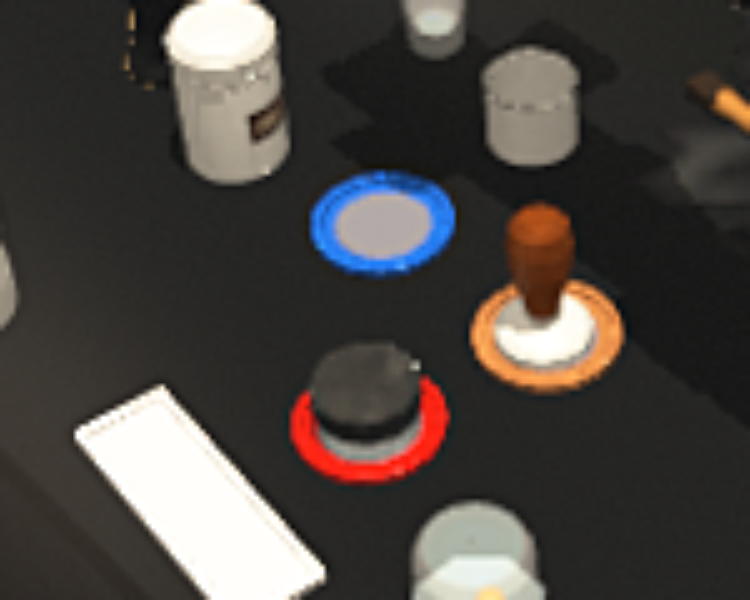

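The leveller sits flat in the red dock (about (400,365)), and the tamper is still in place. Next is the cup.

```bash
python3 -m inch '0 0 0.045 0 0.0918;0 0 0.09 0 0.0918;0 0 0.13 0 0.0918;0 0 0.142 0 0.0918;0 0 0.149 0 0.0918' ; python3 -m inch '0 0 0 0 0.0918;0 0 0 0 0.0918;0 0 0 0 0.06;0 0 0 0 0.05;0 0 0 0 0.05' 18;python3 -m inch '0 0 0 0 0.05;0 0 0 0 0.05;0 0 0 0 0.05;0 0 0 0 0.05' 18
python3 -m inch '0 0 -0.01 0 0.05;0 0 -0.04 0 0.05;0 0 -0.06 0 0.05;0 0 -0.06 0 0.05;0 0 -0.06 0 0.05'
python3 -c "
from h import *
togo(.577,.0454,.033,0)"
```

```text
clock: 17.6
position: [0.5768, -0.0777, 0.189]
ee_rot: [-3.141, 0.005, 0.003]
force: [0.9, -0.3, 0.1]
width: 0.997
gripper_force: 0.0
clock: 18.1
position: [0.5771, -0.0785, 0.1905]
ee_rot: [3.141, -0.007, 0.002]
force: [0.2, -0.1, -0.1]
width: 0.79
gripper_force: 0.0
clock: 18.5
position: [0.5769, -0.0784, 0.1899]
ee_rot: [3.142, -0.007, 0.0]
force: [0.2, 0.6, 3.9]
width: 0.624
gripper_force: 18.0
clock: 19.0
position: [0.5768, -0.0785, 0.2501]
ee_rot: [3.141, -0.007, 0.001]
force: [-0.2, 0.4, -0.7]
width: 0.627
gripper_force: 18.0
t 19.0 pos [ 0.5768 -0.0785  0.2501] yaw -0.004 togo [-0.0004 -0.1239  0.058 ] roll -0.004 w 0.0575 F [-0.2  0.4 -0.7] g 18.0 q [ 0.15  0.54 -0.15  1.83  0.11  0.77 -1.64]
```

```bash
python3 -m inch '0 -0.04 0 0 0.05;0 -0.08 0 0 0.05;0 -0.115 0 0 0.05;0 -0.124 0 0 0.05;0 -0.124 0 0 0.05' 
python3 -m inch '0 0 0 0 0.05;0 0 0.03 0 0.05;0 0 0.045 0 0.05;0 0 0.045 0 0.05;0 0 0.045 0 0.05'
python3 - <<'E'
from h import *
togo(.577,.0454,.033,0)
im=arm.get_image("scene"); cv2.imwrite("pics/t6.png",cv2.resize(im[140:260,220:370,::-1],(750,600)))
E
```

```text
clock: 19.5
position: [0.5769, 0.0476, 0.2487]
ee_rot: [-3.141, 0.001, 0.003]
force: [0.2, -0.5, -0.5]
width: 0.627
gripper_force: 18.0
clock: 20.0
position: [0.5775, 0.0441, 0.2047]
ee_rot: [3.141, -0.01, -0.001]
force: [0.1, 0.1, -0.1]
width: 0.625
gripper_force: 18.0
t 20.0 pos [0.5775 0.0441 0.2047] yaw -0.006 togo [-0.0005 -0.0014  0.0127] roll -0.006 w 0.0574 F [ 0.1  0.1 -0.1] g 18.0 q [-0.07  0.6  -0.15  1.87  0.13  0.68 -1.87]
```

View pics/t6.png

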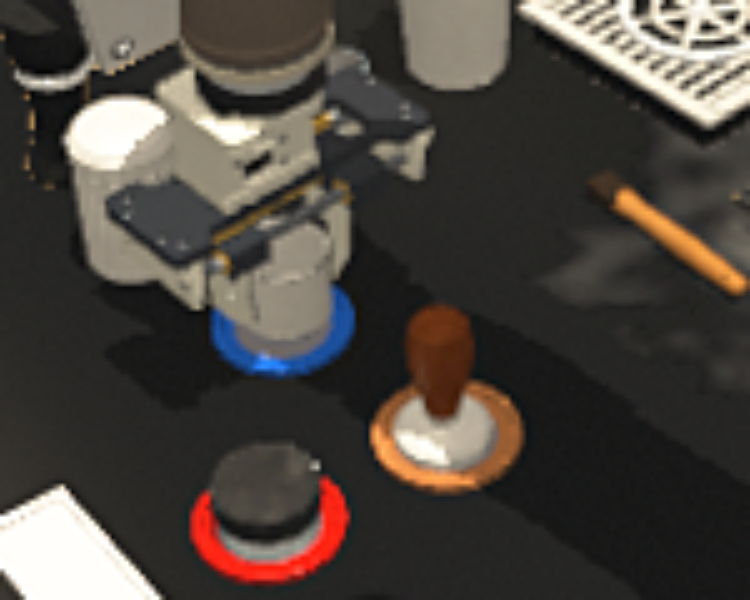

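The cup is upright over the blue dock (about (320,285)). I'll lower it and release.

```bash
python3 -m inch '0 -0.001 0.005 0 0.05;0 -0.001 0.01 0 0.05;0 -0.001 0.013 0 0.05;0 -0.001 0.013 0 0.05;0 -0.001 0.013 0 0.05'; python3 -m inch '0 0 0 0 0.07;0 0 0 0 0.0918;0 0 0 0 0.0918;0 0 0 0 0.0918;0 0 0 0 0.0918';python3 -m inch '0 0 0 0 0.0918;0 0 -0.02 0 0.0918;0 0 -0.06 0 0.0918;0 0 -0.1 0 0.0918;0 0 -0.15 0 0.0918'
python3 -m inch '-0.02 0.042 0 0.01 0.0918;-0.04 0.084 0 0.02 0.0918;-0.06 0.126 0 0.03 0.0918;-0.08 0.168 0 0.05 0.0918;-0.1 0.21 0 0.05 0.0918' >/dev/null
python3 -m inch '-0.006 0.01 0 0 0.0918;-0.007 0.017 0 0 0.0918;-0.007 0.017 0 0 0.0918;-0.007 0.017 0 0 0.0918'
python3 - <<'E'
from h import *
togo(.47,-.183,.025,-.057)
im=arm.get_image("scene");t=arm.get_image("top")
cv2.imwrite("pics/t7.png",cv2.resize(im[140:260,220:370,::-1],(750,600)))
fit(("scene","top"),"dosing_cup_center",[.577,.045])
E
```

```text
clock: 20.55
position: [0.5777, 0.0466, 0.1922]
ee_rot: [3.141, -0.007, 0.001]
force: [-0.8, -1.4, 4.9]
width: 0.627
gripper_force: 18.0
clock: 21.05
position: [0.5774, 0.0466, 0.1916]
ee_rot: [3.142, -0.007, -0.0]
force: [0.2, -0.0, -0.3]
width: 0.982
gripper_force: 0.0
clock: 21.55
position: [0.5768, 0.0464, 0.3421]
ee_rot: [3.141, -0.007, -0.004]
force: [1.0, 0.2, 0.0]
width: 0.999
gripper_force: 0.0
clock: 22.45
position: [0.4695, -0.1782, 0.3417]
ee_rot: [-3.14, 0.082, -0.001]
force: [0.5, 0.2, 0.8]
width: 1.002
gripper_force: 0.0
t 22.4 pos [ 0.4695 -0.1782  0.3417] yaw -0.052 togo [0.0007 0.0049 0.1577] roll 0.005 w 0.0919 F [0.5 0.2 0.8] g 0.0 q [ 0.34  0.31 -0.11  1.94  0.04  0.89 -1.41]
dosing_cup_center ['scene'] [0.5832 0.0399] 0.086
dosing_cup_center ['top'] [0.5788 0.0483] 0.159
dosing_cup_center ['scene', 'top'] [0.5792 0.0436] 0.268
```

View pics/t7.png

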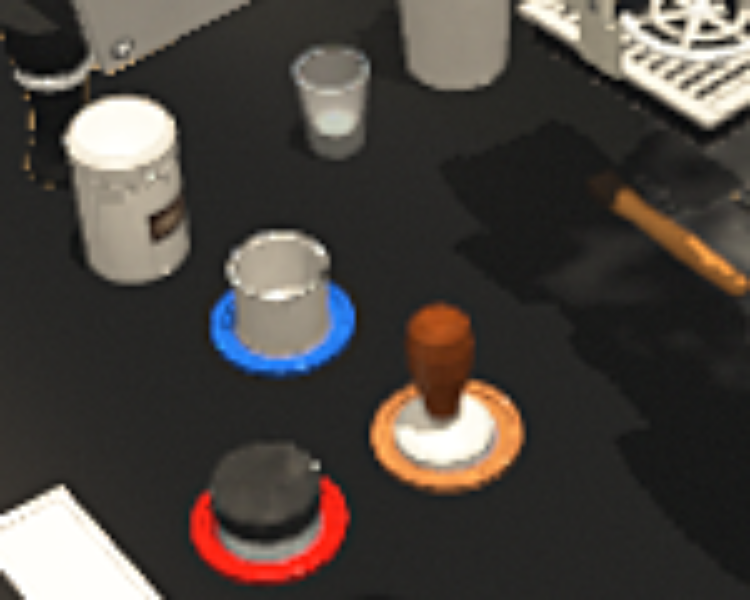

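The cup stands in the blue dock (about (320,283)). Next is the brush.

```bash
python3 -m inch '0 0.005 0.045 0.005 0.06;0 0.005 0.09 0.005 0.06;0 0.005 0.13 0.005 0.06;0 0.005 0.15 0.005 0.06;0 0.005 0.158 0.005 0.06' ; python3 -m inch '0 0 0 0 0.06;0 0 0 0 0.04;0 0 0 0 0.02;0 0 0 0 0.005;0 0 0 0 0.005' 20;python3 -m inch '0 0 0 0 0.005;0 0 0 0 0.005;0 0 0 0 0.005;0 0 0 0 0.005;0 0 0 0 0.005' 20
python3 -m inch '0 0 -0.02 0 0.005;0 0 -0.06 0 0.005;0 0 -0.1 0 0.005;0 0 -0.15 0 0.005;0 0 -0.15 0 0.005'
python3 -c "
from h import *
togo(.4735,.2626,.028,-.085)"
```

```text
clock: 23.15
position: [0.4679, -0.1837, 0.1816]
ee_rot: [-3.139, 0.091, 0.005]
force: [-0.2, 0.4, -0.5]
width: 0.662
gripper_force: 0.0
clock: 23.65
position: [0.4686, -0.1847, 0.1845]
ee_rot: [3.14, -0.093, 0.002]
force: [-0.3, -1.2, 0.2]
width: 0.355
gripper_force: 0.0
clock: 24.15
position: [0.4684, -0.1846, 0.1839]
ee_rot: [3.14, -0.093, 0.0]
force: [-1.5, 0.5, 4.8]
width: 0.18
gripper_force: 20.0
clock: 24.65
position: [0.4701, -0.1851, 0.3395]
ee_rot: [3.138, -0.093, 0.015]
force: [1.2, 0.4, -0.5]
width: 0.185
gripper_force: 20.0
t 24.6 pos [ 0.4701 -0.1851  0.3395] yaw -0.06 togo [-0.0247 -0.4474  0.1513] roll 0.025 w 0.017 F [ 1.2  0.4 -0.5] g 20.0 q [ 0.35  0.31 -0.1   1.94  0.04  0.88 -1.4 ]
```

```bash
python3 -m inch '-0.002 -0.045 0 0 0.005;-0.005 -0.09 0 0 0.005;-0.007 -0.135 0 0 0.005;-0.01 -0.18 0 0.01 0.005;-0.012 -0.225 0 0.02 0.005' >/dev/null;python3 -m inch '-0.002 -0.045 0 0 0.005;-0.005 -0.09 0 0 0.005;-0.007 -0.135 0 0 0.005;-0.01 -0.18 0 0.005 0.005;-0.012 -0.215 0 0.005 0.005' >/dev/null
python3 -m inch '0 -0.005 0 0 0.005;0 -0.005 0.04 0 0.005;0 -0.005 0.08 0 0.005;0 -0.005 0.1 0 0.005;0 -0.005 0.1 0 0.005'
python3 -m inch '0 0 0 0 0.005;0 0 0 0 0.005'
python3 - <<'E'
from h import *
togo(.4735,.2626,.028,-.085)
im=arm.get_image("scene"); t=arm.get_image("top")
cv2.imwrite("pics/t8.png",np.hstack([cv2.resize(im[190:310,190:290,::-1],(400,480)),cv2.resize(t[150:270,200:300,::-1],(400,480))]))
for n in("scene","top"):
  for r in arm.place_of(n,"brush_center")[:1]: print(n,r["conf"],at(n,r["point"],.06).round(4))
E
```

```text
clock: 26.15
position: [0.4741, 0.2594, 0.2306]
ee_rot: [3.135, -0.133, -0.008]
force: [0.2, -0.8, -0.1]
width: 0.186
gripper_force: 20.0
clock: 26.35
position: [0.4758, 0.2611, 0.235]
ee_rot: [-3.138, 0.133, -0.003]
force: [0.9, -0.2, 0.2]
width: 0.179
gripper_force: 20.0
t 26.4 pos [0.4758 0.2611 0.235 ] yaw -0.085 togo [-0.0025 -0.0012  0.048 ] roll 0.0 w 0.0164 F [ 0.9 -0.2  0.2] g 20.0 q [-0.43  0.52 -0.24  1.94  0.18  0.7  -2.43]
scene 0.66 [0.4815 0.2589 0.06  ]
```

View pics/t8.png

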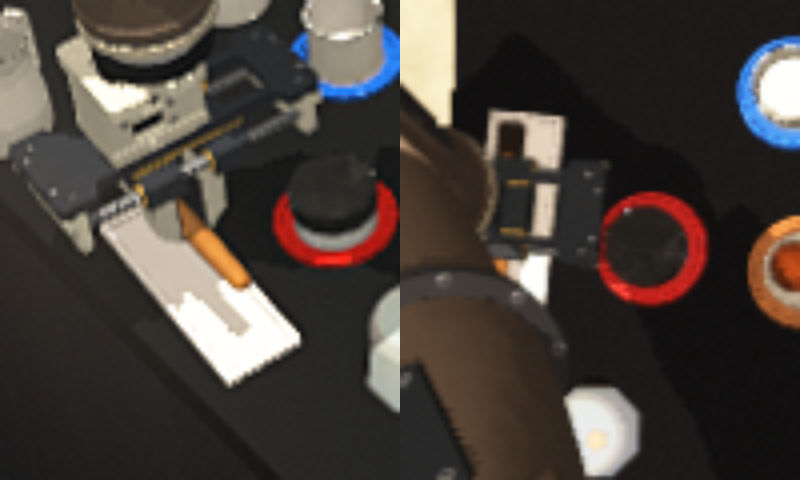

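The brush hangs level above the tray. Its near end is at (285,243) in the left crop and the bristle tip at (122,512) in the right one. I'll check the ends against the tray.

```bash
python3 -c "
from h import *
print(at('scene',[261,250.75],.059),at('top',[180.5,228],.063))"
```

```text
[0.40749574 0.26393121 0.059     ] [0.54519353 0.25246019 0.063     ]
```

```bash
python3 -m inch '-0.001 -0.001 0.02 0 0.005;-0.002 -0.002 0.035 0 0.005;-0.003 -0.003 0.043 0 0.005;-0.003 -0.003 0.047 0 0.005;-0.003 -0.003 0.048 0 0.005'; python3 -m inch '0 0 0 0 0.005;0 0 0 0 0.02;0 0 0 0 0.035;0 0 0 0 0.04;0 0 0 0 0.04'; python3 -m inch '0 0 0 0 0.04;0 0 0 0 0.04;0 0 -0.02 0 0.04;0 0 -0.06 0 0.04;0 0 -0.1 0 0.04'; python3 -m inch '0 0.04 -0.04 0 0.04;0 0.08 -0.05 0 0.04;0 0.12 -0.05 0 0.04;0 0.16 -0.05 0 0.04;0 0.2 -0.05 0 0.04'; python3 -m inch '0 0.04 0 0 0.04;0 0.08 0 0 0.04;0 0.12 0 0 0.04;0 0.16 0 0 0.04;0 0.16 0 0 0.04'
python3 - <<'E'
from h import *
im=arm.get_image("scene"); t=arm.get_image("top")
a=np.vstack([cv2.resize(im[140:300,190:370,::-1],(400,356)),np.zeros((44,400,3),np.uint8)]);b=cv2.resize(t[110:270,200:360,::-1],(400,400))
cv2.imwrite("pics/t9.png",np.hstack([a,b]))
s=arm.observe();print(s["position"],s["force"],s["clock"])
E
```

```text
clock: 27.05
position: [0.4722, 0.2644, 0.1864]
ee_rot: [3.138, -0.132, -0.0]
force: [-4.7, -3.3, 14.4]
width: 0.184
gripper_force: 20.1
clock: 27.55
position: [0.4726, 0.2643, 0.1858]
ee_rot: [-3.139, 0.132, -0.001]
force: [0.2, -0.0, -0.1]
width: 0.414
gripper_force: 0.0
clock: 28.05
position: [0.4721, 0.2641, 0.2863]
ee_rot: [3.138, -0.132, -0.003]
force: [1.3, 0.1, 0.2]
width: 0.438
gripper_force: 0.0
clock: 28.55
position: [0.4552, 0.0634, 0.3361]
ee_rot: [-3.139, 0.132, -0.001]
force: [0.2, -0.4, 0.6]
width: 0.436
gripper_force: 0.0
clock: 29.05
position: [0.4412, -0.0997, 0.3357]
ee_rot: [3.136, -0.144, -0.001]
force: [0.3, -0.2, 0.3]
width: 0.437
gripper_force: 0.0
[ 0.4419651  -0.09514532  0.33574262] [-0.89574163 -0.41090677  0.30938903] 29.15
```

View pics/t9.png

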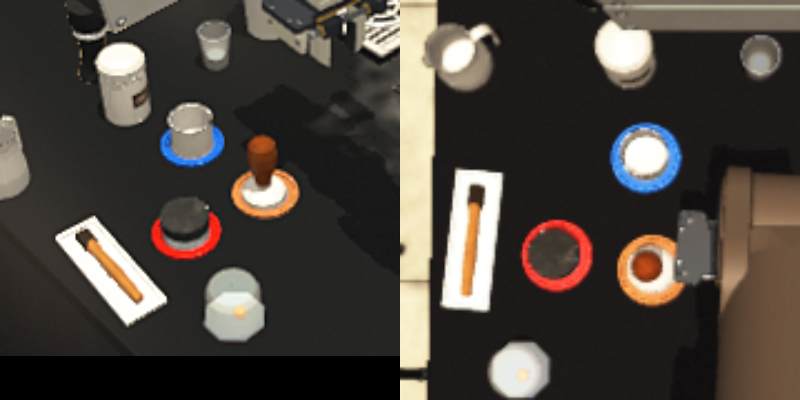

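All four tools sit in their docks: the brush is in the tray at (240,472), the leveller is at (255,557), the tamper at (265,650), and the cup at (155,645). The shaker and glass haven't moved.

```bash
python3 -c "
from cell import arm
print(arm.sign_off())"
```

```text
the job is handed in; nothing more can be done
None
```

I put all four tools away in their docks in the order asked and handed the job in at about 29 s; the last pictures show each one inside its rim and the shaker and shot glass where they stood.

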